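# Click the dicing grid into the vegetable chopper

### The arm

A 6-joint arm with a two-finger parallel gripper is mounted at the origin on a cart in front of the work surface, level with it; the furniture and walls round the work are solid. World frame = base frame: x ahead of the robot, y to its left, z up, the work surface at z = 0. Lengths are in mm, angles in rad, forces in N, time in s.
With the tool pointing down it reaches from about 350 to 875 mm from the base axis. Payload 4.2 kg.
Tool frame: the origin (TCP) lies between the finger pads; the fingertips stand 17 mm ahead of it and the grasp point (between the pads) lies 2 mm behind it; z points along the fingers, y is the line along which they close (so a half turn about z gives the same grasp; the last joint's range is limited). The gripper opens to 85 mm and grips with 20 to 120 N. Pads are 22 mm wide; open, the fingers measure 114 mm over their backs; the gripper's body (76 mm by 85 mm) begins 54 mm behind the grasp point. The pads swing forward as they close: fully open they stand 13 mm farther back than shut.
Start: joints at [0.259, 0.385, 0.008, 0, -1.194, -0.259], TCP at [624.979, 0.025, 248.312] pointing down, gripper open.
Joint ranges: [-3.14, 3.14], [-1.21, 2.06], [-1.07, 1.41], [-3.16, 2.05], [-2.99, -0.16], [-3.1, 3.1]. Speed limits (rad/s): [2.79, 2.79, 3.14, 3.14, 3.14, 3.14].

### API

Orientations are given as a unit quaternion [x, y, z, w].
In Python, from bench import arm, camrig gives the robot as it stands (arm), with the cameras (camrig).
- The arm moves only by the tool advance, called after "Request:" as name(argument=value, ...) on one line, values as JSON. Schema: {"type":"object","properties":{"deltas":{"type":"array","items":{"type":"number"},"minItems":6,"maxItems":60},"aperture":{"type":"number"},"only":{"type":"string"},"quiet":{"type":"boolean"},"lines":{"type":"string"}},"required":["deltas"],"additionalProperties":false}. deltas is one flat list of numbers that holds 1 to 10 rows one after another, with no inner brackets; each row has 6 numbers: dx, dy, dz in mm, then a rotation vector rx, ry, rz in rad; each row is the pose to reach, as a shift and turn from the pose commanded when the call began, along the tool's axes at that moment; what a row does not reach only later rows make up. A row lasts 1/10 s, in which the tool goes at most 50 mm and 0.15 rad, less where a joint would pass 70% of its speed; a pose out of reach is approached as far as the arm can. aperture is the finger opening in mm, set as the call begins (left out keeps the last). The fingers move at their own pace and stop on an object; the grip force is fixed at half the most. Time passes only in rows, so rows that do not move let the fingers close. The tool returns the time, the measured TCP pose, the force, the opening and the grip force at its end. only (a regular expression) keeps the lines of the reply that match it, lines (a string "A,B") keeps lines A to B, and quiet returns only ok. Input that does not fit is refused with a message, and nothing moves.
- arm.read_state(): the state, without advancing time (a new reading comes with each control period).
- camrig.get_image(name): name is "scene" or "side" or "wrist"; returns the picture (480x640x3 uint8, blue, green, red); there is no depth.
- camrig.get_calibration(name): a dict with "K" (3x3 intrinsics, pixels), "rvec" (rotation vector, rad) and "tvec" (3), from world to camera coordinates, as OpenCV has them. Camera axes: x right, y down, z forward; pixel columns grow to the right and rows downward; lengths in mm; the calibration is good to about 2 mm. The wrist camera is an equidistant fisheye: a pixel r from the principal point sees the ray r / f radians off the axis. A picture is of the moment at which its call begins: read the wrist's pose just before it. get_calibration takes no time and is no camera call; for the wrist camera it gives the pose at the moment of the call.
- arm.job_done(): hands the job in; it is judged then, once.
The state is a dict: "clock": time; "joints": joint angles; "joint_vel": joint speeds; "joint_efforts": joint torques, N m; "position": TCP position; "ee_rot": TCP orientation; "contact_force": force on the tool from outside, world axes, zero at the start; "wrist_torque": the same for the moment, N m; "gripper_width": finger opening in mm; "grasp_force": force on a finger pad.
Only numpy, scipy, OpenCV 4.12 (cv2) and the standard library are available. Lean on these libraries where they do the work, as an engineer would, in place of code of your own. Each camera call takes 0.05 s, during which the arm holds its last target. There are 200 camera calls.

### The job

Get the vegetable chopper ready for dicing: lift its lid right back until it rests open on its stop, then fetch the insert with the crossed blades (the square grid, not the one with parallel blades), lay it in the chopper's seat and press it straight down until the snap hooks at both ends have clicked over it. Leave it locked flat in the seat with the lid open, and leave the other things where they are.

Things in the scene. Friction and masses are not known exactly. Their poses are not given: they have to be found in the camera images.
- chopper: White vegetable chopper, fixed to the table (rubber feet), 200 (x) x 126 (y) mm, 98 mm high with the lid shut plus a grey bar handle on the lid. Origin at the centre of its underside on the table, z up, -x is its front (roughly towards the robot). Its flat deck is 66 mm above the table; in the deck lies the seat with a snap hook at the front and at the rear.
- lid (a joint): Hinge of the lid, rad: 0 shut, 1.85 fully open, leaning back on its stop. The lid (183 x 122 mm, 0.22 kg) hinges on its rear edge, about lid_hinge. Let go below about 1.4 it falls shut again, above that it sinks back on to its stop.
- lid_hinge (a point): Middle of the hinge pin at the chopper's rear; the pin runs along the chopper's y axis. 88 mm behind the chopper's origin, 78 mm above the table; does not move with the lid.
- lid_bar (a point): Middle of the round grey bar handle on the lid's front: 10 mm thick, free length 68 mm along the chopper's y, its axis 30 mm above the lid's top, 18 mm behind the lid's front edge. Lid shut: 165 mm in front of and 50 mm above lid_hinge (128 mm above the table). It moves with the lid about the pin, up and over to the rear.
- seat (a point): Centre of the seat at deck height (66 mm above the table), 20 mm before the chopper's origin, same axes. An insert lies here, long side along x, with 2 mm play, between four L-shaped corner guides 28 mm high with flared tops (18 mm along its sides, 16 mm along its ends). At x = 0 there is room for fingers beside it. The open lid stands 110 mm behind.
- hook_front (a joint): Bend of the front snap hook, rad: 0 relaxed, more = pushed outwards; springs back. It stands 61 mm before the seat, 24 mm above the deck: a sloping lead-in and a barb that locks 4 mm over the lug. An insert laid between the hooks first rests on the slopes, underside 17 mm above the deck; 5 to 10 N over one end, or 20 N in the middle, snaps it past. The ends may be pressed in turn.
- hook_rear (a joint): The same for the rear snap hook, 61 mm behind the seat, mirror image.
- dicer: Insert to fit: white frame 90 (x) x 62 (y) x 20 (z) mm with crossed steel blades (square grid, 11 mm cells), 0.12 kg, flat on the table. A lug 10 mm long, 24 wide, 9 thick sticks out low at each short end. Origin: centre of its underside, z up; both ways round fit. Grip it across the 62 mm. Its end bars, 12 mm wide, middles at x = +-39 mm, are flush with its top: press there.
- slicer: The other insert, with the same frame and size but with eight parallel blades along x only. Origin and axes as the dicer's. Leave it lying.
- lime: Green lime, 53 mm, on the table; origin under its centre. Leave it.
- garlic: Garlic bulb, 53 mm, on the table; origin under its centre. Leave it.
- mandarin: Mandarin, 58 mm, on the table; origin under its centre. Leave it.
- teaspoon: Teaspoon, 130 mm, lying at the right; origin under its centre. Leave it.

How it is judged (in metres and radians):
On the way, in this order (a step that is already met when the one before it is completed fails the run):
1. the lid is lifted back on to its stop (value of joint lid above 1.75 rad), for 0.3 s.
2. the dicing grid is pressed down in the seat and both snap hooks have sprung back over its lugs (horizontal distance between dicer and seat below 0.006 m and z of dicer in the frame of seat between -0.003 and 0.003 m and angle between the z axis of dicer and the z axis of seat, either way round below 0.035 rad and angle between dicer's own z axis and vertical below 0.2 rad and value of joint each of hook_front, hook_rear below 0.03 rad), for 0.2 s.
At the end, for the whole second after the job is handed in: Lid open on its stop (above 1.75 rad); the dicing grid at rest, upright and flat in the seat: within 6 mm sideways and 3 mm in height of fully seated, level within 2 degrees, and both snap hooks sprung back (below 0.03 rad) (all of step 2 and value of joint lid above 1.75 rad and linear speed of dicer below 0.02 m/s); the robot touches nothing.
It fails at once if the slicing insert is moved more than 4 cm (distance of slicer from where it was at the start of the episode above 0.04 m).
It fails at once if one of the other things (lime, garlic, mandarin, teaspoon) is moved more than 4 cm (distance of any of lime, garlic, mandarin, teaspoon from where it was at the start of the episode above 0.04 m).
It also fails if it takes over 72 s, if anything falls off the work surface, if the arm or the gripper's body presses on something with over 40 N, if the wrist force passes 120 N, or if a joint passes its speed limit or range.

## Working session

There is one attempt and no reset: what is moved stays moved. The work goes in short steps, Python scripts to look and compute and a tool call to move; the robot and the scene stay as the last step left them, time stands still between calls to the robot, and variables do not carry over. Pictures are saved under pics/ and viewed, at most 14 in all, crops included, and the job is handed in when it is done.

```bash
ls; mkdir -p pics
```

Run:
```python
from bench import arm, camrig
import cv2
for n in ["scene","side","wrist"]:
    im=camrig.get_image(n); cv2.imwrite(f"pics/{n}0.png",im)
    c=camrig.get_calibration(n); print(n,c)
s=arm.read_state(); print(s)
```

```text
bench.py
pics
scene {'K': array([[477.05994707,   0.        , 314.92837011],
       [  0.        , 477.05994707, 244.51183998],
       [  0.        ,   0.        ,   1.        ]]), 'rvec': array([ 2.40044576, -0.71778504,  0.24424169]), 'tvec': array([-588.51523195,  196.49149681,  835.14516274])}
side {'K': array([[539.57150826,   0.        , 314.69396862],
       [  0.        , 539.57150826, 241.51881232],
       [  0.        ,   0.        ,   1.        ]]), 'rvec': array([ 2.08298974, -0.09318102,  0.03895765]), 'tvec': array([-609.80844953,   29.12242226, 1384.23175199])}
wrist {'K': array([[371.64829954,   0.        , 323.41055622],
       [  0.        , 371.64829954, 242.25919673],
       [  0.        ,   0.        ,   1.        ]]), 'rvec': array([4.03495793e-04, 3.10462431e+00, 4.74642454e-01]), 'tvec': array([625.38161175, -39.20573782, 378.80831449])}
{'clock': 0.15, 'joints': array([ 2.58592874e-01,  3.85369989e-01,  6.95567953e-03, -3.65029238e-04,
       -1.19403909e+00, -2.58574238e-01]), 'joint_vel': array([-0.00030234, -0.00190386,  0.00398007,  0.00032585, -0.00106373,
       -0.00127853]), 'joint_efforts': array([-6.03353892e-04, -3.92678475e+01,  1.88581592e+01,  4.18858320e+00,
       -3.39302780e-03,  5.70479813e-06]), 'position': array([6.24581957e+02, 1.41467660e-02, 2.47483175e+02]), 'ee_rot': array([-7.07065535e-01,  7.07147519e-01,  5.63228398e-04, -6.30897458e-04]), 'contact_force': array([-0.43250455,  0.19344872,  0.41879327]), 'wrist_torque': array([ 0.05706278, -0.0206998 , -0.04689938]), 'grasp_force': 0.0, 'gripper_width': 85.54975178510203}
```

View pics/scene0.png

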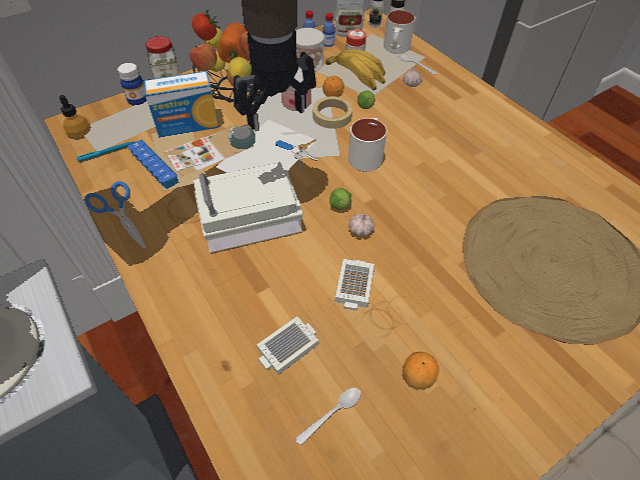

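View pics/side0.png

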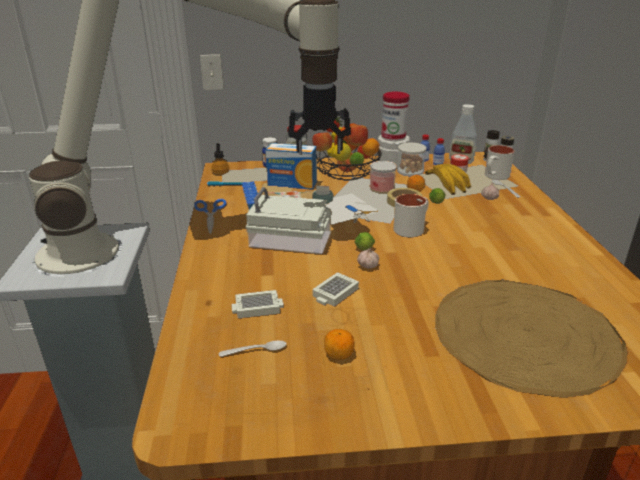

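View pics/wrist0.png

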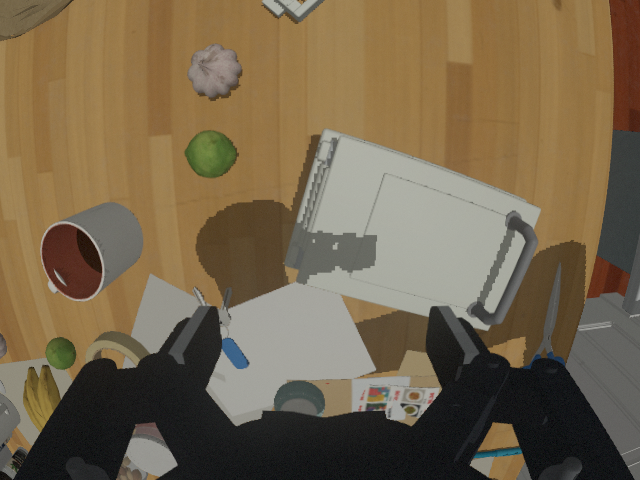

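The scene and side views show the chopper at scene (248,205) with its lid shut and the bar to the left. One insert is at (355,284), probably the grid, and another at (288,345), probably parallel blades. The wrist view shows the lid corners near (325,130), (540,208), (490,330), (288,268), and the bar near (517,270).

Create h.py:
```python
import numpy as np, cv2
from scipy.spatial.transform import Rotation as R
def ray(c,px,fish=False):
    K=c["K"]; Rm=cv2.Rodrigues(np.array(c["rvec"]))[0]; t=np.array(c["tvec"])
    u=np.array([(px[0]-K[0,2])/K[0,0],(px[1]-K[1,2])/K[1,1]])
    if fish:
        th=np.linalg.norm(u); d=np.r_[u/max(th,1e-9)*np.sin(th),np.cos(th)]
    else: d=np.r_[u,1]
    d=Rm.T@d; return -Rm.T@t, d/np.linalg.norm(d)
def plane(c,px,z,fish=False):
    o,d=ray(c,px,fish); return o+d*(z-o[2])/d[2]
def tri(rs):
    A=sum(np.eye(3)-np.outer(d,d) for o,d in rs); b=sum((np.eye(3)-np.outer(d,d))@o for o,d in rs)
    p=np.linalg.solve(A,b); return p,[np.linalg.norm(np.cross(p-o,d)) for o,d in rs]
```

Run:
```python
from bench import arm, camrig
from h import *
w=camrig.get_calibration("wrist"); s=camrig.get_calibration("scene"); sd=camrig.get_calibration("side")
for p in [(325,130),(540,208),(490,330),(288,268)]: print(p,plane(w,p,98,True).round(1))
for p in [(533,240),(499,320),(517,262)]: print('bar',p,plane(w,p,128,True).round(1))
for p in [(355,284),(288,345)]: print(plane(s,p,20).round(1))
for p in [(335,287),(259,301)]: print(plane(sd,p,20).round(1))
im=cv2.imread("pics/scene0.png")
a=cv2.resize(im[250:380,250:390],None,fx=4,fy=4,interpolation=cv2.INTER_CUBIC)
im=cv2.imread("pics/wrist0.png"); b=cv2.resize(im[120:340,280:560],None,fx=2,fy=2)
cv2.imwrite("pics/c1.png",a);
```

```text
(325, 130) [624.3 -75.5  98. ]
(540, 208) [441.1 -20.3  98. ]
(490, 330) [471.7  95.1  98. ]
(288, 268) [653.6  31.6  98. ]
bar (533, 240) [463.6  -1.  128. ]
bar (499, 320) [481.9  67.4 128. ]
bar (517, 262) [475.4  16.8 128. ]
[ 631.2 -249.3   20. ]
[ 459.9 -286.7   20. ]
[ 636.9 -248.5   20. ]
[ 468.5 -285.2   20. ]
```

View pics/c1.png

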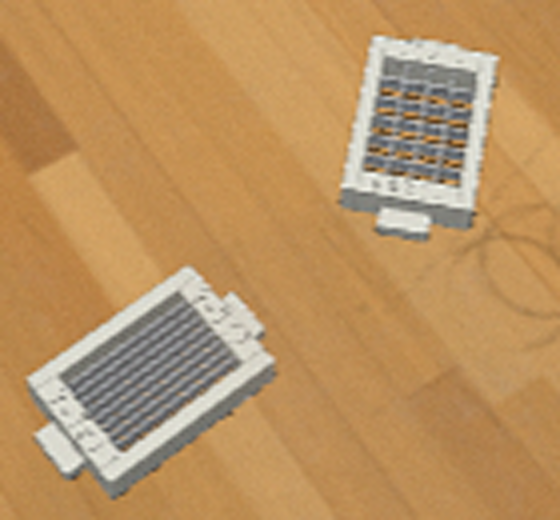

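The crop confirms it: the insert at scene (355,284) has the square grid and is the dicer, and the one at (288,345) has parallel blades. Next I move above the bar for a second view.

Request:
advance(deltas=[-7,37,0,0,0,0.07,-14,74,0,0,0,0.14,-22,111,10,0,0,0.21,-29,148,20,0,0,0.28,-29,148,20,0,0,0.28,-29,148,20,0,0,0.28,-29,148,20,0,0,0.28])

```text
clock: 0.85
position: [478.0, 29.2, 228.8]
ee_rot: [-0.602, 0.799, -0.0, 0.001]
contact_force: [0.3, 0.1, 0.1]
gripper_width: 85.5
grasp_force: 0.0
```

Run:
```python
from bench import arm, camrig
from h import *
import json
c=camrig.get_calibration("wrist"); im=camrig.get_image("wrist"); cv2.imwrite("pics/wrist1.png",im)
json.dump({k:np.array(v).tolist() for k,v in c.items()},open("w1.json","w"))
s=arm.read_state(); print(s["position"],s["ee_rot"])
```

```text
[478.17987518  29.18992255 228.68681847] [-6.01505028e-01  7.98868802e-01 -2.53423472e-04  5.23330310e-04]
```

View pics/wrist1.png

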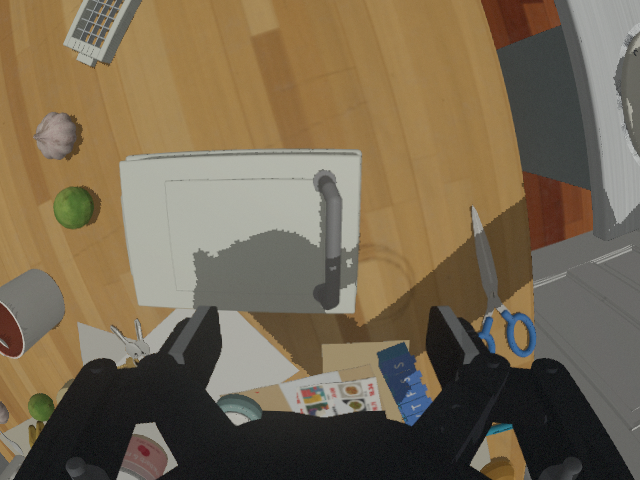

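Run:
```python
from h import *
import json
for n,(x0,y0,x1,y1) in [("wrist0",(465,200,545,335)),("wrist1",(305,160,350,318))]:
    im=cv2.imread(f"pics/{n}.png"); hsv=cv2.cvtColor(im,cv2.COLOR_BGR2HSV)[y0:y1,x0:x1]
    S,V=hsv[...,1],hsv[...,2]
    for y in range(0,y1-y0,10): print(n,y+y0,' '.join(f"{v}{'*' if s>60 else ''}" for v,s in zip(V[y,::4],S[y,::4])))
```

```text
wrist0 200 162 173 172 174 172 172 172 171 171 171 170 172 171 166 143 151 151* 146* 155* 154*
wrist0 210 175 172 174 169 171 172 165 149 171 171 171 171 133 170 170 171 170 171 168 154*
wrist0 220 172 172 172 171 173 172 171 172 170 170 142 89 71 75 77 170 171 170 153* 152*
wrist0 230 173 171 172 172 171 173 170 173 171 171 170 101 84 71 66 81 92 119* 149* 152*
wrist0 240 173 172 172 172 172 171 171 170 171 170 103 101 171 170 171 77 77 101 109 151*
wrist0 250 173 171 171 171 170 171 171 171 170 103 106 169 170 171 156 77 101 109 152* 135*
wrist0 260 172 172 171 172 171 171 172 164 105 105 168 171 170 147 80 103 109 89* 90* 90*
wrist0 270 171 170 170 173 171 170 171 104 102 171 169 170 129 78 106 108 87* 89* 92* 87*
wrist0 280 172 171 172 171 171 170 103 102 172 171 170 74 83 105 104 89* 90* 93* 89* 88*
wrist0 290 170 172 170 171 152 103 101 170 170 171 66 86 108 96 88* 88* 88* 93* 87* 87*
wrist0 300 171 170 168 109 101 154 169 167 170 64 91 110 90* 86* 91* 92* 88* 89* 85* 85*
wrist0 310 166 110 64 62 61 74 170 169 65 96 107 88* 88* 91* 89* 89* 90* 86* 86* 85*
wrist0 320 59 169 169 
[... 358 characters left out ...]
105 102 90 181 180 183
wrist1 200 181 180 181 182 164 87 101 121 116 114 180 180
wrist1 210 181 180 179 180 109 112 104 117 116 121 180 179
wrist1 220 181 178 179 179 143 101 105 117 115 119 180 181
wrist1 230 179 178 178 179 142 103 105 118 113 136 179 180
wrist1 240 109 157 178 177 109 90 105 117 113 140 180 179
wrist1 250 107 107 108 106 107 90 106 118 113 97 108 177
wrist1 260 106 110 107 106 106 80 70 73 67 98 107 177
wrist1 270 105 107 107 106 105 78 69 69 70 107 105 108
wrist1 280 105 109 103 105 103 79 70 71 66 104 106 108
wrist1 290 105 105 85 70 67 65 68 69 68 176 176 177
wrist1 300 105 104 104 74 62 66 69 69 67 175 175 176
wrist1 310 105 106 104 105 107 169 170 174 176 174 175 175
```

Run:
```python
from h import *
import json
w0=dict(K=np.array([[371.648,0,323.41],[0,371.648,242.26],[0,0,1]]),rvec=np.array([4.03495793e-04,3.10462431,.474642454]),tvec=np.array([625.38161175,-39.20573782,378.80831449]))
w1={k:np.array(v) for k,v in json.load(open("w1.json")).items()}
o0,a=ray(w0,(528.5,250),True);_,b=ray(w0,(506,300),True);n0=np.cross(a,b);n0/=np.linalg.norm(n0)
o1,a=ray(w1,(333.5,200),True);_,b=ray(w1,(331.7,270),True);n1=np.cross(a,b);n1/=np.linalg.norm(n1)
d=np.cross(n0,n1); d/=np.linalg.norm(d); d*=np.sign(d[1])
p=np.linalg.solve(np.array([n0,n1,[0,1,0]]),[n0@o0,n1@o1,30]); print("bar line at y=30",p,d,"yaw",np.degrees(np.arctan2(d[1],d[0]))-90, "cams",o0,o1)
print("w1 bar pts z128",plane(w1,(333.5,200),128,True),plane(w1,(331.7,270),128,True))
print("bar ends y: ",plane(w1,(334,190),128,True),plane(w1,(331,300),128,True))
C=np.array([plane(w1,q,98,True) for q in [(122,161),(361,151),(355,313),(138,306)]]);print(C.round(1))
e=[C[1]-C[0],C[2]-C[3]];print([np.degrees(np.arctan2(-v[1],-v[0])) for v in e])
g=tri([ray(w0,(325,130),True),ray(w1,(122,161),True)]);print(g)
```

```text
bar line at y=30 [473.46781932  30.         128.1679016 ] [0.29290882 0.95613159 0.00409991] yaw -17.032330996743184 cams [625.71727461 -75.84021147 372.64077058] [457.75239915 -43.70786901 353.93797988]
w1 bar pts z128 [ 4.64215708e+02 -1.97522194e-01  1.28000000e+02] [477.79920782  44.16145387 128.        ]
bar ends y:  [462.22381405  -6.1560398  128.        ] [484.11895595  65.11565204 128.        ]
[[609.5 -70.8  98. ]
 [437.6 -22.5  98. ]
 [472.7  95.8  98. ]
 [647.3  44.6  98. ]]
[np.float64(-15.70136863799664), np.float64(-16.33392167193664)]
(array([624.3524337 , -74.4517047 ,  72.71988492]), [np.float64(0.9979970689737843), np.float64(0.9979970689737848)])
```

Request:
advance(deltas=[1,5,30,0,0,0.005,1,5,65,0,0,0.005,1,5,90,0,0,0.005,1,5,101,0,0,0.005,1,5,101,0,0,0.005,1,5,101,0,0,0.005], aperture=40)

```text
clock: 1.5
position: [473.2, 29.7, 128.1]
ee_rot: [-0.6, 0.8, -0.0, 0.001]
contact_force: [0.2, 0.0, 0.5]
gripper_width: 40.1
grasp_force: 0.0
```

Request:
advance(deltas=[0,0,0,0,0,0,0,0,0,0,0,0,0,0,0,0,0,0,0,0,0,0,0,0,0,0,0,0,0,0,0,0,0,0,0,0,0,0,0,0,0,0,0,0,0,0,0,0], aperture=0)

```text
clock: 2.3
position: [472.2, 29.8, 128.5]
ee_rot: [-0.6, 0.8, -0.0, 0.001]
contact_force: [-2.6, 2.0, 6.2]
gripper_width: 7.9
grasp_force: 58.6
```

Request:
advance(deltas=[0,-3,-8,0,0,0,0,-6,-16,0,0,0,0,-13,-32,0,0,0,0,-27,-54,0,0,0,0,-44,-73,0,0,0,0,-44,-73,0,0,0])

```text
clock: 2.9
position: [514.3, 17.1, 203.3]
ee_rot: [-0.599, 0.801, 0.001, -0.0]
contact_force: [-9.1, 6.1, 6.4]
gripper_width: 7.4
grasp_force: 59.4
```

Request:
advance(deltas=[0,-20,-17,-0.06,0,0,0,-42,-30,-0.12,0,0,0,-66,-40,-0.18,0,0,0,-91,-47,-0.24,0,0,0,-116,-49,-0.3,0,0,0,-142,-48,-0.36,0,0,0,-167,-43,-0.42,0,0,0,-184,-37,-0.46,0,0,0,-184,-37,-0.46,0,0])

```text
clock: 3.8
position: [694.9, -37.3, 239.2]
ee_rot: [-0.583, 0.781, 0.179, -0.135]
contact_force: [3.0, -1.3, 8.5]
gripper_width: 7.7
grasp_force: 64.3
```

Run:
```python
from bench import arm, camrig
import cv2
cv2.imwrite("pics/s2.png",camrig.get_image("side")[80:320,140:460].repeat(2,0).repeat(2,1))
```

```text
(no output)
```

View pics/s2.png

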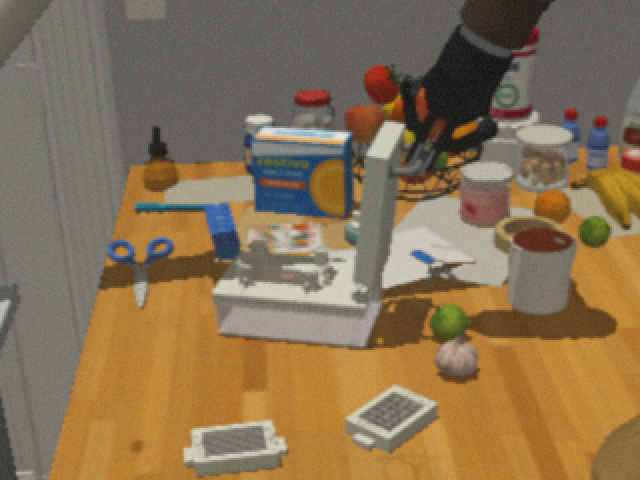

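The lid is up at about 1.65 rad with the bar still gripped. I carry it on to the stop, release, and back out.

Request:
advance(deltas=[0,-10,0,0,0,0,0,-20,0,0,0,0,0,-28,0,0,0,0,0,-28,0,0,0,0])

```text
clock: 4.25
position: [716.4, -44.1, 227.2]
ee_rot: [-0.584, 0.78, 0.18, -0.136]
contact_force: [3.3, -2.4, 6.9]
gripper_width: 7.5
grasp_force: 64.9
```

Request:
advance(deltas=[0,0,0,0,0,0,0,0,0,0,0,0,0,0,-2,0,0,0,0,0,-15,0,0,0,0,0,-45,0,0,0,0,0,-80,0,0,0,0,0,-100,0,0,0,0,0,-100,0,0,0], aperture=22)

```text
clock: 5.05
position: [758.5, -54.6, 316.3]
ee_rot: [-0.584, 0.78, 0.181, -0.135]
contact_force: [0.2, -0.3, -0.4]
gripper_width: 22.1
grasp_force: 0.0
```

Request:
advance(deltas=[48,0,0,0,0,0,96,0,0,0,0,0,144,0,10,0.1,0,0,144,15,40,0.22,0,0,144,30,70,0.34,0,0,144,43,95,0.455,0,0,144,43,95,0.455,0,0,144,43,95,0.455,0,0], aperture=85)

```text
clock: 5.85
position: [634.4, -168.7, 247.3]
ee_rot: [-0.6, 0.8, 0.004, -0.003]
contact_force: [-0.0, 0.1, 0.7]
gripper_width: 85.0
grasp_force: 0.0
```

Run:
```python
from bench import arm, camrig
from h import *
import json
c=camrig.get_calibration("wrist"); im=camrig.get_image("wrist"); cv2.imwrite("pics/wrist2.png",im)
json.dump({k:np.array(v).tolist() for k,v in c.items()},open("w2.json","w"))
s=arm.read_state(); print(s["position"],s["ee_rot"])
```

```text
[ 637.19487375 -169.15143413  248.45091341] [-0.59991684  0.80005499  0.00261355 -0.00222778]
```

View pics/wrist2.png

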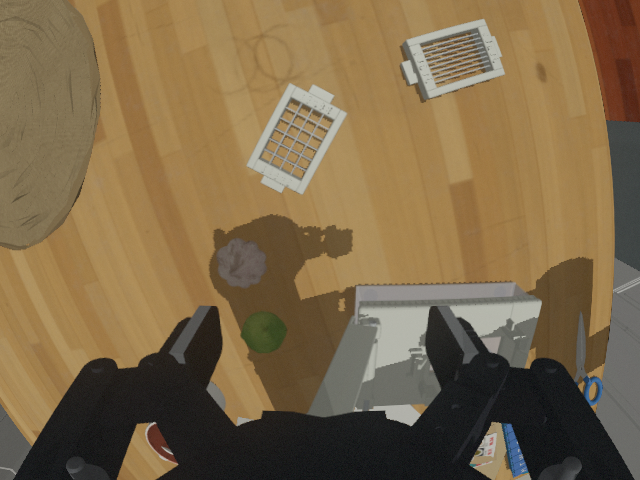

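Run:
```python
from h import *
from bench import arm, camrig
import json
w={k:np.array(v) for k,v in json.load(open("w2.json")).items()}
im=cv2.imread("pics/wrist2.png"); hsv=cv2.cvtColor(im,cv2.COLOR_BGR2HSV)
m=((hsv[...,1]<50)&(hsv[...,2]>110)).astype(np.uint8)
n,l,st,ct=cv2.connectedComponentsWithStats(m)
k=[i for i in range(1,n) if 240<ct[i][0]<350 and 90<ct[i][1]<190 and st[i][4]>300]; print(st[k])
M=np.isin(l,k).astype(np.uint8)
cs,_=cv2.findContours(M,cv2.RETR_EXTERNAL,cv2.CHAIN_APPROX_NONE); c=max(cs,key=cv2.contourArea)[:,0]
P=np.array([plane(w,p,20,True)[:2] for p in c],np.float32)
r=cv2.minAreaRect(P); print("with lugs",r)
C=[plane(w,q,20,True)[:2] for q in [(290.5,84),(346,113.5),(303,193.5),(247.5,164)]]; C=np.array(C); print(C.round(1),C.mean(0))
print([np.linalg.norm(C[i]-C[i-1]) for i in range(4)],[np.degrees(np.arctan2(*(C[i]-C[i-1])[::-1])) for i in range(4)])
# height via scene: corners in scene crop (4x, offset 250,250)
s=camrig.get_calibration("scene")
S=[(375,37),(498,55),(474,212),(342,192)]
# world positions of scene corners at z=20
for q in S: print(plane(s,(250+q[0]/4,250+q[1]/4),20).round(1))
print(plane(w,(241,263),25,True),plane(w,(264,331),25,True))
```

```text
[[ 247   83  100  111 4106]]
with lugs ((639.1593017578125, -240.57540893554688), (106.2167739868164, 61.503116607666016), 45.16917037963867)
[[ 629.  -291.5]
 [ 587.4 -249.8]
 [ 647.9 -187.7]
 [ 690.5 -230.9]] [ 638.72810885 -239.95826245]
[np.float64(86.35625012869714), np.float64(58.9072177086934), np.float64(86.69298796544776), np.float64(60.67266766206045)] [np.float64(-135.4054656522471), np.float64(134.92692735164033), np.float64(45.76206109339172), np.float64(-45.383745868412376)]
[ 646.8 -190.6   20. ]
[ 690.8 -232.4   20. ]
[ 627.5 -296.4   20. ]
[ 582.8 -254.3   20. ]
[ 728.69380946 -139.04091103   25.        ] [732.92688202 -57.62504756  25.        ]
```

Request:
advance(deltas=[23,-7,10,0.005,0,0.12,46,-14,35,0.005,0,0.25,69,-21,70,0.005,0,0.37,69,-21,90,0.005,0,0.49,69,-21,90,0.005,0,0.49,69,-21,90,0.005,0,0.49,69,-21,90,0.005,0,0.49,69,-21,90,0.005,0,0.49])

```text
clock: 6.7
position: [641.0, -241.4, 160.3]
ee_rot: [-0.388, 0.921, -0.001, 0.001]
contact_force: [-0.7, 0.1, 0.3]
gripper_width: 85.2
grasp_force: 0.0
```

Run:
```python
from bench import arm, camrig
from h import *
import json
c=camrig.get_calibration("wrist"); im=camrig.get_image("wrist"); cv2.imwrite("pics/wrist3.png",im)
json.dump({k:np.array(v).tolist() for k,v in c.items()},open("w3.json","w"))
s=arm.read_state(); print(s["position"],s["ee_rot"],s["joints"])
```

```text
[ 640.71766948 -241.38478176  160.09441851] [-3.88225462e-01  9.21563273e-01 -1.22565817e-03  7.89258000e-04] [-0.12416697  0.548557    0.04905544  0.00152357 -1.06870353 -0.64994948]
```

View pics/wrist3.png

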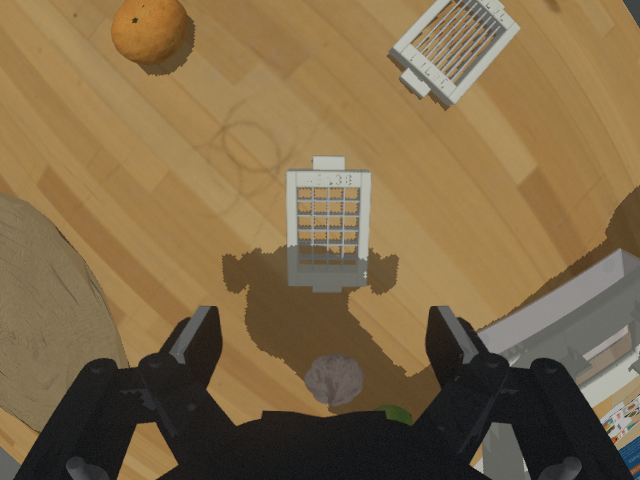

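Viewed: the dicer is square between the fingers. Its top-face corners are about (287,170), (371,170), (369,284) and (289,284), and the garlic is well off at (334,380).

Run:
```python
from h import *
from bench import arm, camrig
import json
L=lambda n:{k:np.array(v) for k,v in json.load(open(n)).items()}
w2,w3=L("w2.json"),L("w3.json"); s=camrig.get_calibration("scene")
im=cv2.imread("pics/wrist3.png"); g=cv2.cvtColor(im,cv2.COLOR_BGR2HSV)
for y in (180,190,230): print(y,[(x,int(v),int(q)) for x,v,q in zip(range(280,380),g[y,280:380,2],g[y,280:380,1]) if x<292 or x>364])
print([(y,int(g[y,300,2]),int(g[y,300,1])) for y in list(range(164,176))+list(range(276,296))])
A=[(287,170),(371,170),(369.5,285),(288.5,285)]
C=np.array([plane(w3,q,20,True) for q in A]); print(C.round(1),C.mean(0)); print([np.linalg.norm(C[i]-C[i-1]) for i in range(4)])
print([np.degrees(np.arctan2(*(C[i]-C[i-1])[:2][::-1])) for i in range(4)])
S=[(474,212),(342,192),(375,37),(498,55)]
for a,b in zip(A,S): print(tri([ray(w3,a,True),ray(s,(250+b[0]/4,250+b[1]/4))]))
```

```text
180 [(280, 165, 121), (281, 166, 120), (282, 166, 120), (283, 166, 117), (284, 165, 117), (285, 148, 102), (286, 155, 33), (287, 178, 16), (288, 186, 15), (289, 184, 14), (290, 185, 15), (291, 186, 16), (365, 185, 15), (366, 186, 15), (367, 184, 14), (368, 185, 15), (369, 185, 14), (370, 171, 15), (371, 154, 75), (372, 163, 111), (373, 166, 117), (374, 167, 111), (375, 167, 113), (376, 166, 115), (377, 166, 117), (378, 166, 118), (379, 164, 120)]
190 [(280, 165, 128), (281, 168, 126), (282, 170, 125), (283, 168, 127), (284, 166, 124), (285, 155, 117), (286, 161, 36), (287, 177, 14), (288, 184, 14), (289, 184, 15), (290, 184, 14), (291, 186, 15), (365, 186, 15), (366, 185, 15), (367, 186, 15), (368, 186, 15), (369, 180, 13), (370, 166, 31), (371, 167, 90), (372, 169, 116), (373, 168, 115), (374, 170, 113), (375, 168, 115), (376, 170, 114), (377, 170, 116), (378, 169, 116), (379, 169, 116)]
230 [(280, 164, 126), (281, 165, 124), (282, 165, 125), (283, 166, 129), (284, 167, 128), (285, 167, 125), (286, 151, 88), (287, 164, 23), (288, 179, 14), (289, 183, 15), (290, 182, 14), (291, 183, 
[... 950 characters left out ...]
oat64(60.229316374155836), np.float64(89.49471402825233), np.float64(63.47363971612838)]
[np.float64(-135.08999529090394), np.float64(135.84505749010825), np.float64(46.98852451737023), np.float64(-44.27287704583022)]
(array([ 629.46134388, -293.62868915,   14.16711498]), [np.float64(0.6264852576854895), np.float64(0.626485257685652)])
(array([ 585.05996221, -250.61247296,   13.13976155]), [np.float64(0.4806096054614069), np.float64(0.48060960546128023)])
(array([ 647.69559678, -186.38981642,   16.25222109]), [np.float64(2.165152197840754), np.float64(2.165152197840851)])
(array([ 694.52831717, -228.44300238,   12.35771939]), [np.float64(0.22139530261712592), np.float64(0.2213953026170631)])
```

Request:
advance(deltas=[1,3,45,0,0,0,1,3,90,0,0,0,1,3,125,0,0,0,1,3,140,0,0,0,1,3,140,0,0,0,1,3,140,0,0,0])

```text
clock: 7.35
position: [638.0, -240.6, 20.1]
ee_rot: [-0.388, 0.922, -0.001, 0.0]
contact_force: [0.9, -0.1, -0.7]
gripper_width: 84.8
grasp_force: 0.0
```

Request:
advance(deltas=[0,0,0,0,0,0,0,0,0,0,0,0,0,0,0,0,0,0,0,0,0,0,0,0,0,0,0,0,0,0,0,0,0,0,0,0], aperture=0)

```text
clock: 7.95
position: [637.7, -240.6, 19.8]
ee_rot: [-0.388, 0.922, -0.001, 0.0]
contact_force: [0.1, -0.2, 5.5]
gripper_width: 60.3
grasp_force: 67.6
```

Request:
advance(deltas=[0,0,-20,0,0,0,0,0,-60,0,0,0,0,0,-100,0,0,0,-1,30,-140,0,0,0.14,-2,65,-180,0,0,0.28,-4,100,-180,0,0,0.42,-5,135,-180,0,0,0.56,-6,170,-180,0,0,0.7,-7,200,-180,0,0,0.84,-8,204,-180,0,0,0.98])

```text
clock: 8.95
position: [493.6, -90.2, 197.9]
ee_rot: [0.094, 0.996, -0.0, -0.001]
contact_force: [0.5, -0.5, -0.6]
gripper_width: 60.4
grasp_force: 66.9
```

Request:
advance(deltas=[0,0,0,0,0,0.097,0,0,0,0,0,0.097,0,0,0,0,0,0.097,0,0,0,0,0,0.097])

```text
clock: 9.35
position: [496.7, -92.0, 197.9]
ee_rot: [0.14, 0.99, -0.001, -0.001]
contact_force: [0.3, 0.1, -0.9]
gripper_width: 60.6
grasp_force: 66.9
```

Run:
```python
from bench import arm, camrig
from h import *
import json
c=camrig.get_calibration("wrist"); im=camrig.get_image("wrist"); cv2.imwrite("pics/wrist4.png",im)
json.dump({k:np.array(v).tolist() for k,v in c.items()},open("w4.json","w"))
s=arm.read_state(); print(s["position"],s["ee_rot"],s["gripper_width"])
cv2.imwrite("pics/scene4.png",camrig.get_image("scene"))
```

```text
[496.73249018 -92.00196466 197.94903771] [ 1.39834759e-01  9.90174533e-01 -6.20205217e-04 -5.00453507e-04] 60.34789411771265
```

View pics/wrist4.png

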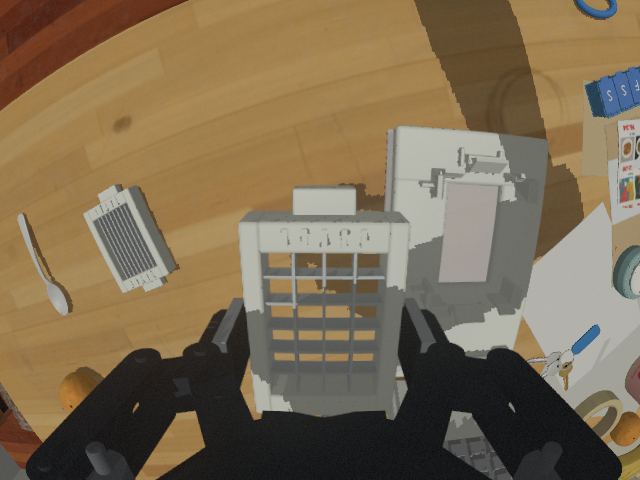

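Run:
```python
from h import *
from bench import arm, camrig
import json
L=lambda n:{k:np.array(v) for k,v in json.load(open(n)).items()}
w=L("w4.json"); Y=np.radians(-16.4)
ex=np.array([np.cos(Y),np.sin(Y)]);ey=np.array([-ex[1],ex[0]]); O=np.array([547,7.8])
f=lambda p:np.array([(p[:2]-O)@ex,(p[:2]-O)@ey]).round(1)
for n,q in dict(c1=(397,127),c2=(548,140),h1=(447,180),h2=(500,183),h3=(488,283),h4=(440,280)).items():
    p=plane(w,q,66,True); print(n,p.round(1),f(p))
T=np.array([496.7,-92.0])
for q in [(240,216),(410,213),(294,186),(356,186)]:
    z=198 if q[1]>200 else 187
    p=plane(w,q,z,True)[:2]-T; print("dicer",q,p@ex,p@ey)
im=cv2.imread("pics/scene4.png")
cv2.imwrite("pics/c5.png",cv2.resize(im[140:280,180:380],None,fx=4,fy=4,interpolation=cv2.INTER_CUBIC))
v=cv2.imread("pics/wrist4.png")[115:315,380:560]; cv2.imwrite("pics/c6.png",cv2.resize(v,None,fx=3,fy=3,interpolation=cv2.INTER_CUBIC))
```

```text
c1 [435.6 -21.   66. ] [-98.7 -59. ]
c2 [469.9  97.6  66. ] [-99.3  64.4]
h1 [481.1   5.9  66. ] [-62.7 -20.5]
h2 [493.5  47.6  66. ] [-62.6  23.1]
h3 [571.6  25.7  66. ] [18.6 24.1]
h4 [556.2 -14.1  66. ] [ 15.  -18.4]
dicer (240, 216) -45.792670903396555 -28.864440978121287
dicer (410, 213) -47.25403893165366 30.865597440182707
dicer (294, 186) -54.60175832437822 -10.476889692982752
dicer (356, 186) -54.75079856142308 12.46264937696416
```

View pics/c6.png

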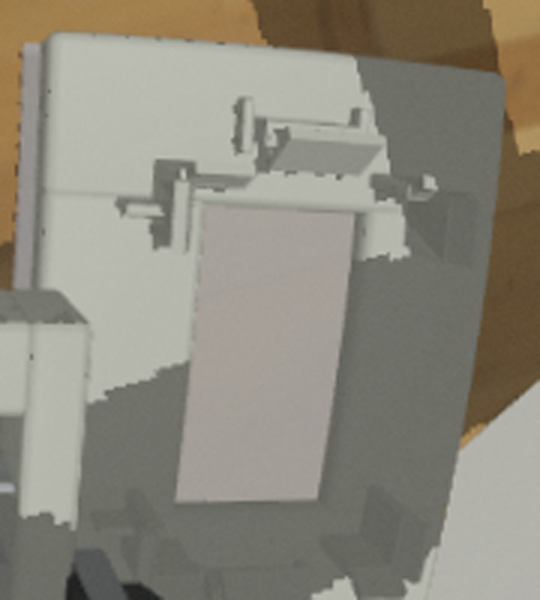

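Viewed: the dicer is level in the hand. The deck's front corners are at wrist4 (397,127) and (548,140), and the seat opening spans (440..500,180..283). Next I hover above the seat.

Request:
advance(deltas=[0,30,0,0,0,0,-1,70,0,0,0,0,-1,111,0,0,0,0,-1,111,30,0,0,0,-1,111,60,0,0,0,-1,111,70,0,0,0,-1,111,70,0,0,0,-1,111,70,0,0,0])

```text
clock: 10.25
position: [529.5, 14.3, 129.1]
ee_rot: [0.14, 0.99, -0.0, 0.001]
contact_force: [0.0, -0.3, -1.2]
gripper_width: 60.0
grasp_force: 66.8
```

Run:
```python
from bench import arm, camrig
from h import *
import json
c=camrig.get_calibration("wrist"); im=camrig.get_image("wrist"); cv2.imwrite("pics/wrist5.png",im)
json.dump({k:np.array(v).tolist() for k,v in c.items()},open("w5.json","w"))
s=arm.read_state(); print(s["position"],s["ee_rot"],s["gripper_width"])
```

```text
[529.70020826  14.38213014 129.56624308] [ 1.40147763e-01  9.90129858e-01 -1.71842381e-04  1.19982600e-03] 60.654588735264106
```

View pics/wrist5.png

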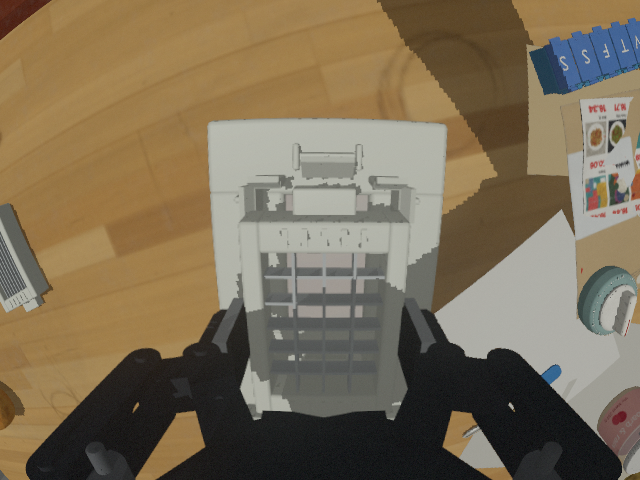

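Run:
```python
from h import *
import json
w={k:np.array(v) for k,v in json.load(open("w5.json")).items()}
Y=np.radians(-16.4); ex=np.array([np.cos(Y),np.sin(Y)]);ey=np.array([-ex[1],ex[0]]); T=np.array([529.7,14.4])
for n,q,z in [("deckL",(208.5,121.5),66),("deckR",(446.5,121.5),66),("dicL",(240,217),129.5),("dicR",(410,217),129.5),("lugL",(294,187),118.5),("lugR",(356,187),118.5),("hookL",(296,157),90),("hookR",(360.5,157),90),("guideL",(243,188),94),("guideR",(413,188),94),("hingeL",(238,192),66),("lineL",(213,193),66),("lineR",(440,193),66)]:
    p=plane(w,q,z,True)[:2]-T; print(n,(p@ex).round(1),(p@ey).round(1))
```

```text
deckL -81.3 -58.8
deckR -82.2 63.6
dicL -45.7 -28.9
dicR -46.0 30.7
lugL -54.4 -10.6
lugR -54.6 12.3
hookL -63.4 -11.8
hookR -63.6 16.6
guideL -50.3 -35.2
guideR -50.8 40.0
hingeL -43.8 -44.2
lineL -43.5 -57.9
lineR -44.3 62.0
```

Request:
advance(deltas=[1.5,1.5,0,0,0,0,1.5,1.5,5,0,0,0,1.5,1.5,12,0,0,0,1.5,1.5,18,0,0,0,1.5,1.5,24,0,0,0,1.5,1.5,24,0,0,0,1.5,1.5,24,0,0,0])

```text
clock: 11.0
position: [527.3, 16.2, 103.8]
ee_rot: [0.14, 0.99, -0.001, -0.001]
contact_force: [-0.5, 0.2, -0.8]
gripper_width: 59.9
grasp_force: 67.0
```

Request:
advance(deltas=[0,0,3,0,0,0,0,0,6,0,0,0,0,0,9,0,0,0,0,0,9,0,0,0])

```text
clock: 11.4
position: [528.2, 16.6, 97.4]
ee_rot: [0.14, 0.99, -0.0, 0.001]
contact_force: [-5.2, 0.9, 11.5]
gripper_width: 60.5
grasp_force: 68.7
```

Request:
advance(deltas=[0,0,4,0,0,0,0,0,8,0,0,0,0,0,10,0,0,0,0,0,10,0,0,0])

```text
clock: 11.8
position: [526.9, 16.5, 87.8]
ee_rot: [0.14, 0.99, -0.0, -0.0]
contact_force: [-6.1, 3.1, 12.8]
gripper_width: 60.5
grasp_force: 70.4
```

Request:
advance(deltas=[0,0,2,0,0,0,0,0,4,0,0,0,0,0,4,0,0,0,0,0,4,0,0,0])

```text
clock: 12.2
position: [528.0, 16.5, 84.8]
ee_rot: [0.14, 0.99, -0.001, 0.001]
contact_force: [-7.4, 1.5, 21.4]
gripper_width: 60.2
grasp_force: 71.8
```

Request:
advance(deltas=[0,0,3,0,0,0,0,0,5,0,0,0,0,0,5,0,0,0])

```text
clock: 12.5
position: [528.1, 16.5, 84.7]
ee_rot: [0.139, 0.99, -0.001, 0.001]
contact_force: [-19.7, 3.3, 52.5]
gripper_width: 60.5
grasp_force: 75.4
```

Request:
advance(deltas=[0,0,-4,0,0,0,0,0,-8,0,0,0,0,0,-8,0,0,0])

```text
clock: 12.8
position: [527.9, 16.5, 85.2]
ee_rot: [0.14, 0.99, -0.0, 0.001]
contact_force: [-2.3, 1.7, 6.4]
gripper_width: 60.3
grasp_force: 70.0
```

Request:
advance(deltas=[0,0,0,0,0,0,0,0,0,0,0,0,0,0,0,0,0,0,0,0,-10,0,0,0,0,0,-40,0,0,0,0,0,-80,0,0,0,0,0,-120,0,0,0,0,0,-120,0,0,0,0,0,-120,0,0,0], aperture=76)

```text
clock: 13.7
position: [527.9, 16.6, 205.6]
ee_rot: [0.14, 0.99, 0.0, 0.001]
contact_force: [-0.4, 0.4, -0.4]
gripper_width: 76.2
grasp_force: 0.0
```

Run:
```python
from bench import arm, camrig
from h import *
c=camrig.get_calibration("wrist"); im=camrig.get_image("wrist"); s=arm.read_state(); print(s["position"],s["ee_rot"])
Y=np.radians(-16.1); ex=np.array([np.cos(Y),np.sin(Y)]);ey=np.array([-ex[1],ex[0]])
import json; json.dump({k:np.array(v).tolist() for k,v in c.items()},open("w6.json","w")); cv2.imwrite("pics/wrist6.png",im)
si=camrig.get_image("side"); sc=camrig.get_image("scene")
a=cv2.resize(im[150:450,200:460],(520,600)); b=cv2.resize(si[140:260,230:350],(280,280)); d=cv2.resize(sc[120:260,180:320],(280,280))
cv2.imwrite("pics/c7.png",np.hstack([a,np.vstack([b,d,np.zeros((40,280,3),np.uint8)])]))
```

```text
[527.1462922   16.40071952 204.19973346] [ 1.40285155e-01  9.90111041e-01 -3.71041760e-04 -2.51960813e-04]
```

View pics/c7.png

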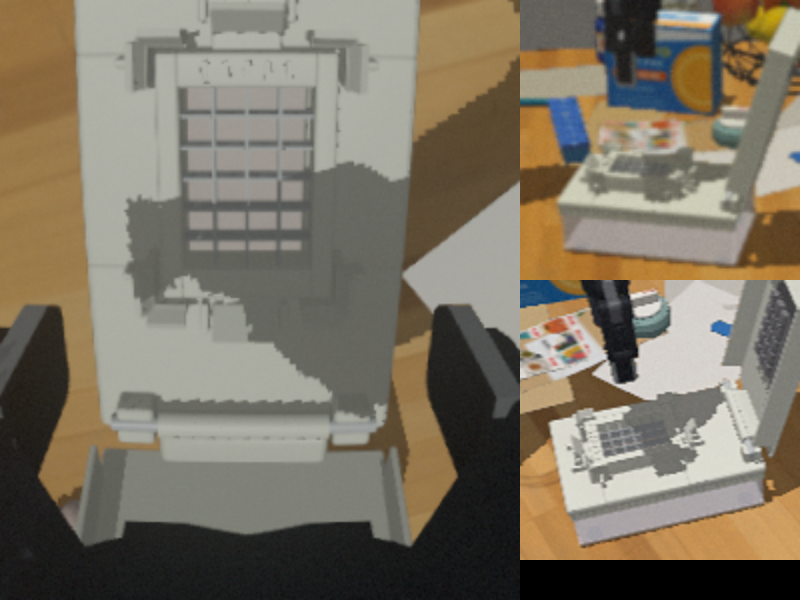

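Viewed: the grid lies in the seat between the guides and the lid is fully open. To confirm both hooks have latched, I press each end bar with closed fingers.

Request:
advance(deltas=[18,0,0,0,0,0,37,0,0,0,0,0,37,0,25,0,0,0,37,0,55,0,0,0,37,0,80,0,0,0,37,0,92,0,0,0,37,0,98,0,0,0,37,0,102,0,0,0,37,0,104,0,0,0,37,0,104,0,0,0], aperture=0)

```text
clock: 14.85
position: [490.7, 26.1, 102.9]
ee_rot: [0.14, 0.99, -0.002, -0.001]
contact_force: [-10.7, 0.9, 22.8]
gripper_width: -0.1
grasp_force: 11.2
```

Request:
advance(deltas=[0,0,1,0,0,0,0,0,2,0,0,0,0,0,2,0,0,0])

```text
clock: 15.15
position: [490.8, 26.1, 102.9]
ee_rot: [0.139, 0.99, -0.002, -0.001]
contact_force: [-15.8, 1.9, 35.2]
gripper_width: 0.2
grasp_force: 17.5
```

Request:
advance(deltas=[0,0,-20,0,0,0,0,0,-45,0,0,0,-37,0,-45,0,0,0,-74,0,-45,0,0,0,-74,0,-45,0,0,0,-74,0,-25,0,0,0,-74,0,-12,0,0,0,-74,0,-5,0,0,0,-74,0,0,0,0,0,-74,0,0,0,0,0])

```text
clock: 16.15
position: [561.7, 5.8, 102.9]
ee_rot: [0.139, 0.99, -0.002, -0.001]
contact_force: [-13.0, 2.7, 27.1]
gripper_width: -0.2
grasp_force: 13.8
```

Request:
advance(deltas=[0,0,2,0,0,0,0,0,2,0,0,0])

```text
clock: 16.35
position: [561.7, 5.8, 102.8]
ee_rot: [0.139, 0.99, -0.002, -0.0]
contact_force: [-17.6, 2.0, 37.0]
gripper_width: 0.3
grasp_force: 18.6
```

Request:
advance(deltas=[0,0,-15,0,0,0,0,0,-60,0,0,0,0,0,-100,0,0,0,20,0,-140,0,0,0,50,0,-160,0,0,0,50,0,-160,0,0,0,50,0,-160,0,0,0])

```text
clock: 17.05
position: [514.6, 20.4, 256.8]
ee_rot: [0.14, 0.99, -0.0, 0.001]
contact_force: [0.7, 0.2, -0.3]
gripper_width: 0.4
grasp_force: 0.0
```

Run:
```python
from bench import arm, camrig
import cv2,numpy as np
si=camrig.get_image("side"); sc=camrig.get_image("scene")
cv2.imwrite("pics/c8.png",np.hstack([cv2.resize(si[140:260,220:360],(400,343)),cv2.resize(sc[130:250,180:320],(400,343))]))
```

```text
(no output)
```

View pics/c8.png

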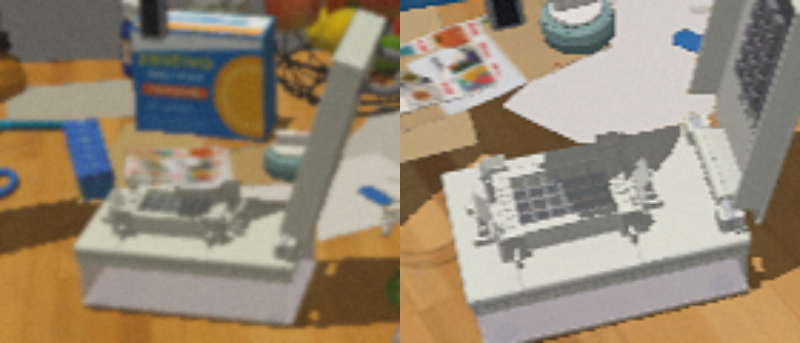

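Both ends stand at the same height (tip at about 86 mm, which is fully seated). The pictures show the grid flat in the seat and the lid leaning on its stop.

```bash
python3 -c "
from bench import arm, camrig
print(arm.job_done())"
```

```text
the job is handed in; nothing more can be done
None
```

The lid is open on its stop and the dicing grid is pressed flat into the seat, both ends at seated height (about 86 mm); I judged the hook latching from that height and the pictures, and the job is handed in (no verdict was returned).

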